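# Sweep loose specimens into the catch tray

## Task

Clear the bench: with the fingers, sweep the three round black resin-mounted specimens across the bench top and in through the open front of the three-sided sheet-metal catch tray, each wholly past the sloping lip and flat on the tray floor. Push them only: do not lift or carry them or tip them over, and leave the bare steel block and the vee anvil standing among them where they are. When all three are in, take the fingers away.

Things in the scene. Friction and masses are not known exactly. Their poses are not given: they have to be found in the camera images.
- catch_tray: bare aluminium tray fixed to the bench. Origin: bench top, mid-tray; x points from the open front to the back wall, y along that wall. Inside: x -75 mm (open front) to +75 (back wall), y -85 to +85. Walls 3 mm thick, 5 at the rolled rim, 25 high. Flat floor 2 mm thick; the front lip slopes up to it from x = -75 to -50. Two screwed ears stick out 25 mm behind. Yaw up to 0.32 rad either way.
- specimen_a: black resin specimen, an upright round disc 30 mm in diameter and 18 mm high, about 30 g, loose on the bench. Origin: centre of its underside; z up.
- specimen_b: black resin specimen, an upright round disc 30 mm in diameter and 19 mm high, about 30 g, loose on the bench. Origin: centre of its underside; z up.
- specimen_big: larger black resin specimen, an upright round disc 40 mm in diameter and 20 mm high, about 45 g, loose on the bench. Origin: centre of its underside; z up.
- steel_block: bare steel hardness reference block, a flat round disc 50 mm in diameter and 16 mm high, loose, standing nearer the robot than the specimens, about half-way between two of them. Must stay. Origin: centre of its underside; z up.
- vee_anvil: bare steel anvil with a vee notch on a round foot, 36 mm across and 30 mm high, loose, standing nearer the robot than the specimens, about half-way between two of them. Must stay. Origin: centre of its underside; z up.

How it is judged:
By the outcome, as a careful person would: the job done as asked, in the order asked, and still so for the second after the job is handed in, with the robot touching nothing.
It also fails if it takes over 61 s, if anything falls off the work surface, if the arm or the gripper's body presses on something with over 40 N, if the wrist force passes 120 N, or if a joint passes its speed limit or range.

## Robot

A 6-joint arm with a two-finger parallel gripper is mounted at the origin on a cart in front of the work surface, level with it; the furniture and walls round the work are solid. World frame = base frame: x ahead of the robot, y to its left, z up, the work surface at z = 0. Lengths are in m, angles in rad, forces in N, time in s.
With the tool pointing down it reaches from about 0.2 to 0.875 m from the base axis. Payload 3.4 kg.
Tool frame: the origin (TCP) lies between the finger pads; the fingertips stand 25 mm ahead of it and the grasp point (between the pads) lies 6 mm ahead of it (r.nose_length is the z of the fingertips in the tool frame, in m); z points along the fingers, x is the direction in which the jaws open and shut, and the axes are right-handed (so a half turn about z gives the same grasp; the last joint's range is limited). The gripper opens to 94 mm and grips with 3 to 60 N. Pads are 16 mm wide; open, the fingers measure 119 mm over their backs; the gripper's body (75 mm by 177 mm) begins 78 mm behind the grasp point.
Start: joints at [1.026, 0.276, 1.505, -0, 1.361, -0.121], TCP at [0.236, 0.524, 0.207] pointing down, gripper open.
Joint ranges: [-2.89, 2.89], [-0.75, 2.08], [0.22, 2.7], [-1.18, 4.32], [0.11, 2.71], [-2.7, 2.7]. Speed limits (rad/s): [2.57, 2.57, 3.14, 3.14, 3.14, 3.14].

## Interface

Orientations are given as a unit quaternion [w, x, y, z].
In Python, from plant import r, gripper_to, inverse_kinematics, vision, models, telemetry gives the robot as it stands. Calls block until the motion is done:
- r.move_to(position, orientation): joint-space move of the TCP to a pose.
- r.move_l(position, rot=None, vel=0.15, guard=None): straight line of the TCP; rot=None keeps the orientation; vel is the mean speed in m/s. With guard (N) it stops when the force on the tool has changed by that much, and returns True; else False.
- r.movej(angles): joint-space move.
- gripper_to(opening, f_grip=None): finger opening in m; f_grip is the grip in N (None keeps the last); returns when the fingers have stopped.
- r.hold(seconds).
- inverse_kinematics(position, orientation): joint angles nearest the present ones, or None.
- vision.snapshot(name): name is "scene" or "top"; returns the picture (420x560x3 uint8, red, green, blue); there is no depth.
- vision.get_calibration(name): a dict with "fx", "fy", "cx", "cy" (pixels), "position" and "orientation" of the camera in the world. Camera axes: x right, y down, z forward; pixel columns grow to the right and rows downward; lengths in m; the calibration is good to about 2 mm. A picture is of the moment at which its call begins. get_calibration takes no time and is no camera call.
A pose or a line that the arm cannot do raises r.PlanningError and nothing moves.
- r.sign_off(): hands the job in, once; it reports no verdict.
Trained networks look in the newest picture that a camera, given by its name, has taken for a name from the list of things; names that differ only in an ending like _2 or _b are one class to them, and where a whole thing is asked for, a point or a joint stands for the part that bears it (a point fixed in the world has none). Each returns a list of dicts, best first, with "score" (0 to 1); they miss things now and then, are a little off and sometimes report something else, mostly with a low value. They report only what shows in the picture. A call takes as long as a camera call.
- models.boxes_of(thing, camera): "at" ([x, y, z] in m, in world coordinates, good to about 4 mm: the middle of the surface that is visible of it).
- models.regions_of(thing, camera): "pixels" (420x560 bool, what is visible of it).
- models.mark_of(thing, camera): "at" ([x, y, z] in m, in world coordinates, good to about 4 mm: a listed point, or the origin of a listed thing).
Readings, each from a call of its own:
- telemetry.current_t(): time.
- telemetry.current_joints(): joint angles.
- telemetry.current_dq(): joint speeds.
- telemetry.current_joint_efforts(): joint torques, N m.
- telemetry.current_ee_pos(): TCP position.
- telemetry.current_tool_rot(): TCP orientation.
- telemetry.current_wrist_force(): force on the tool from outside, world axes, zero at the start.
- telemetry.current_torque(): the same for the moment, N m.
- telemetry.current_opening(): finger opening in m.
Only numpy, scipy, OpenCV 4.12 (cv2) and the standard library are available. Lean on these libraries where they do the work, as an engineer would, in place of code of your own. Each camera call takes 0.05 s, during which the arm holds its last target. There are 200 camera calls.

## Working session

There is one attempt and no reset: what is moved stays moved. The work goes in short steps, each a Python script; the robot and the scene stay as the last script left them, time stands still between calls to the robot, and variables do not carry over. Pictures are saved under pics/ and viewed, about 8 in all and at most 12, crops included, and the job is handed in when it is done.

```bash
ls; mkdir -p pics; python3 - <<'E'
from plant import r, vision, models, telemetry
import cv2, numpy as np
for c in ["top","scene"]:
    im=vision.snapshot(c); cv2.imwrite(f"pics/{c}0.png",im[:,:,::-1])
    k=vision.get_calibration(c); print(c,{a:np.round(b,3) for a,b in k.items()})
    for n in ["catch_tray","specimen_a","specimen_b","specimen_big","steel_block","vee_anvil"]:
        print(n,[(np.round(d["at"],3).tolist(),round(d["score"],2)) for d in models.mark_of(n,c)])
print(telemetry.current_t(),telemetry.current_tool_rot(),r.nose_length)
E
```

```text
pics
top {'fx': np.float64(387.673), 'fy': np.float64(387.673), 'cx': np.float64(276.988), 'cy': np.float64(213.424), 'position': array([ 0.458, -0.125,  0.885]), 'orientation': array([-0.045,  0.714, -0.697,  0.04 ])}
catch_tray [([0.68, -0.093, -0.0], 0.78)]
specimen_a [([0.455, 0.004, -0.0], 0.62), ([0.456, -0.13, 0.0], 0.46)]
specimen_b [([0.455, 0.004, -0.0], 0.62), ([0.456, -0.13, 0.0], 0.46)]
specimen_big [([0.459, -0.261, -0.003], 0.85)]
steel_block [([0.378, -0.048, 0.003], 0.66)]
vee_anvil [([0.385, -0.176, 0.002], 0.57)]
scene {'fx': np.float64(525.421), 'fy': np.float64(525.421), 'cx': np.float64(283.684), 'cy': np.float64(211.426), 'position': array([ 0.032, -0.444,  0.649]), 'orientation': array([-0.326,  0.814, -0.445,  0.18 ])}
catch_tray [([0.68, -0.095, -0.0], 0.85)]
specimen_a [([0.456, -0.131, 0.001], 0.8), ([0.458, 0.011, -0.002], 0.62)]
specimen_b [([0.456, -0.131, 0.001], 0.8), ([0.458, 0.011, -0.002], 0.62)]
specimen_big [([0.465, -0.26, 0.004], 0.78)]
steel_block [([0.38, -0.055, 0.004], 0.7)]
vee_anvil [([0.387, -0.173, 0.003], 0.92)]
0.7 [-2.91394085e-05  8.40030762e-01  5.42538768e-01  6.37841706e-05] 0.025
```

View pics/top0.png

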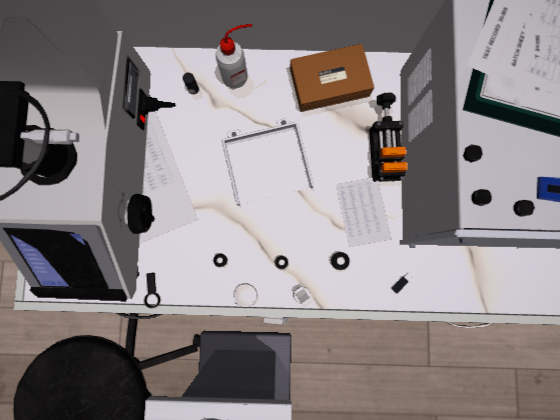

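View pics/scene0.png

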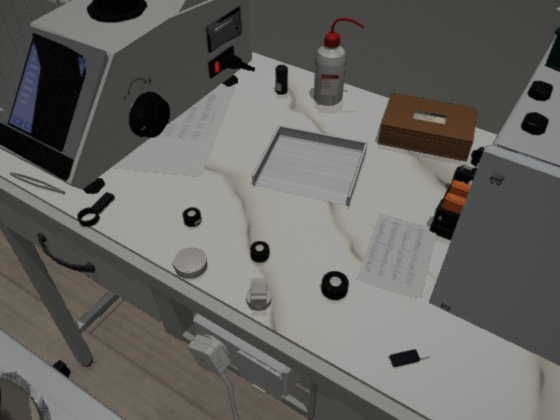

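The top view shows the tray with its open front towards the robot: back wall at row ~130, front corners near (238,205) and (312,188). The specimens are at (220,260), (281,262) and (340,260), the block at (246,294) and the anvil at (302,294). A tall tester stands on the left, between the start pose and the work. Next I'll measure the tester and fit the tray yaw.

```bash
cat > h.py <<'E'
from plant import r, gripper_to, inverse_kinematics, vision, models, telemetry
import numpy as np, cv2
from scipy.spatial.transform import Rotation as R
def ray(c,u,v):
    k=vision.get_calibration(c); q=np.array(k["orientation"])
    d=R.from_quat(q[[1,2,3,0]]).apply([(u-k["cx"])/k["fx"],(v-k["cy"])/k["fy"],1])
    return np.array(k["position"]),d
def on(c,u,v,z): p,d=ray(c,u,v); return p+d*(z-p[2])/d[2]
def tri(a,b):
    p,d=ray("top",*a); q,e=ray("scene",*b)
    s=np.linalg.lstsq(np.c_[d,-e],q-p,rcond=None)[0]; return (p+d*s[0]+q+e*s[1])/2, np.linalg.norm(p+d*s[0]-q-e*s[1])
def down(yaw): # tool z down, tool x at angle yaw in world
    return [0,np.cos(yaw/2),np.sin(yaw/2),0]
E
python3 - <<'E'
from h import *
np.set_printoptions(precision=3,suppress=True)
print("knob",tri((140,214),(150,115))); print("panel top/bottom corner",tri((125,32),(240,10)),tri((152,104),(250,68)))
print("front low right corner", tri((130,295),(78,183)))
print("front foot z0",on("scene",95,187,0), "screen corner",tri((77,235),(50,58)))
for n,uv in dict(bl=(222,142),br=(300,125),fl=(238,205),fr=(312,188)).items(): print(n,on("top",*uv,.025 if n[0]=='b' else .025))
for c in ["top","scene"]:
    vision.snapshot(c)
    m=models.regions_of("catch_tray",c)[0]["pixels"].astype(np.uint8)
    if c=="top":
        cn=max(cv2.findContours(m,0,2)[0],key=cv2.contourArea)
        P=np.array([on("top",u,v,.02)[:2] for u,v in cn[:,0]],np.float32)
        print(cv2.minAreaRect(P),len(P))
im=cv2.imread("pics/top0.png")[100:310,190:390]
cv2.imwrite("pics/crop.png",cv2.resize(im,None,fx=2.8,fy=2.8,interpolation=cv2.INTER_CUBIC))
print(inverse_kinematics([.25,0,.35],down(0)),inverse_kinematics([.22,.0,.3],down(0)))
E
```

```text
knob (array([0.545, 0.16 , 0.101]), np.float64(2.0042248039727736e-05))
panel top/bottom corner (array([0.913, 0.215, 0.132]), np.float64(0.024860389746574684)) (array([0.801, 0.148, 0.069]), np.float64(0.032232669258816266))
front low right corner (array([0.381, 0.183, 0.056]), np.float64(0.0069603606685025325))
front foot z0 [0.425 0.205 0.   ] screen corner (array([0.476, 0.244, 0.216]), np.float64(0.04861047465175359))
bl [0.724 0.011 0.025]
br [ 0.768 -0.166  0.025]
fl [ 0.579 -0.031  0.025]
fr [ 0.622 -0.196  0.025]
((0.6851003170013428, -0.09014643728733063), (0.1748964786529541, 0.1807304322719574), 15.00990104675293) 149
[-0.281 -0.299  1.727 -0.     1.713 -0.281] [-0.321 -0.348  1.871 -0.     1.619 -0.321]
```

View pics/crop.png

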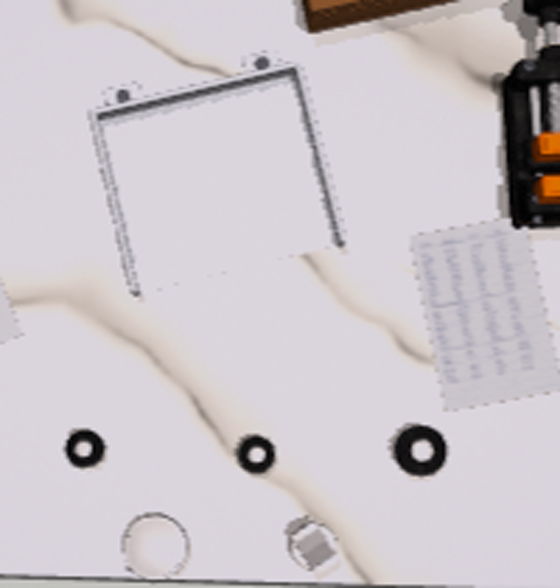

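The tester's nearest edges are at x≥0.38, y≥0.15, so I'll fold the arm in before swinging across. The tray yaw is about 0.25. The plan is to push each disc nested against two slightly open fingers, go to a point in front of the tray, turn about the disc, then go straight in. Left one first.

```bash
cat >> h.py <<'E'
TR=np.array([.677,-.094]); YAW=.25; ZP=.030
def w(x,y): c,s=np.cos(YAW),np.sin(YAW); return TR+[c*x-s*y,s*x+c*y]
def pose(disc,head,d,z=ZP): return [*(np.array(disc)-d*np.array([np.cos(head),np.sin(head)])),z], down(head-np.pi/2)
def push(disc,rad,g,slot,xend):
    d=np.sqrt(rad**2-g*g/4)+.008
    W=w(-.105,slot); F=w(xend,slot); h0=np.arctan2(*(W-disc)[::-1])
    r.move_to(*pose(disc,h0,d+.018,.13)); gripper_to(g,20)
    r.move_l(pose(disc,h0,d+.018)[0],vel=.12)
    r.move_l(pose(W,h0,d)[0],vel=.09)
    for h in np.linspace(h0,YAW,5)[1:]:
        p,q=pose(W,h,d); r.move_l(p,q,vel=.012)
    r.move_l(pose(F,YAW,d)[0],vel=.08)
    print("force",np.round(telemetry.current_wrist_force(),1))
    r.move_l(pose(F,YAW,d+.012)[0],vel=.06)
    r.move_l(pose(F,YAW,d+.012,.13)[0],vel=.2)
    print("t",telemetry.current_t())
def see(name):
    im=vision.snapshot("top"); cv2.imwrite(f"pics/{name}.png",cv2.resize(im[100:310,190:390,::-1],None,fx=2.8,fy=2.8,interpolation=cv2.INTER_CUBIC))
E
python3 - <<'E'
from h import *
D=[on("top",220.4,260,.018),on("top",281.4,262.1,.018),on("top",340,260.7,.02)]
print(np.round(D,3))
r.movej([1.026,-.299,1.727,0,1.713,-.121]); r.movej([-.28,-.299,1.727,0,1.713,1.2]); print(telemetry.current_t())
a=(D[0][:2]+[.456,.006])/2
push(a,.015,.020,.050,.030)
see("one")
E
```

```text
[[ 0.456  0.005  0.018]
 [ 0.455 -0.131  0.018]
 [ 0.461 -0.26   0.02 ]]
3.6667
force [-1.2  0.5 -0.6]
t 13.6
```

View pics/one.png

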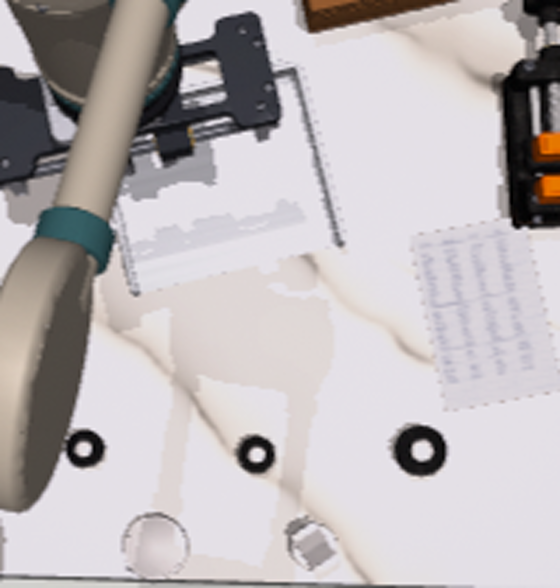

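The left specimen still shows at its old place (85,448), although the fingers went all the way to the tray. I'll find out why before pushing again.

```bash
python3 - <<'E'
from h import *
np.set_printoptions(precision=3,suppress=True)
print(telemetry.current_ee_pos(),telemetry.current_tool_rot(),telemetry.current_opening(),w(.03,.05))
im=vision.snapshot("scene"); cv2.imwrite("pics/s1.png",cv2.resize(im[:,:,::-1],(800,600)))
for n in ["specimen_a","specimen_big","steel_block","vee_anvil"]:
  print(n,[(np.round(d["at"],3),round(d["score"],2)) for d in models.mark_of(n,"scene")])
E
```

```text
[ 0.662 -0.046  0.128] [ 0.001  0.79  -0.613 -0.001] 0.020192240160545268 [ 0.694 -0.038]
specimen_a [(array([0.459, 0.012, 0.   ]), 0.83), (array([ 0.455, -0.129, -0.   ]), 0.67)]
specimen_big [(array([ 0.465, -0.264, -0.001]), 0.83)]
steel_block [(array([ 0.383, -0.056,  0.004]), 0.79)]
vee_anvil []
```

View pics/s1.png

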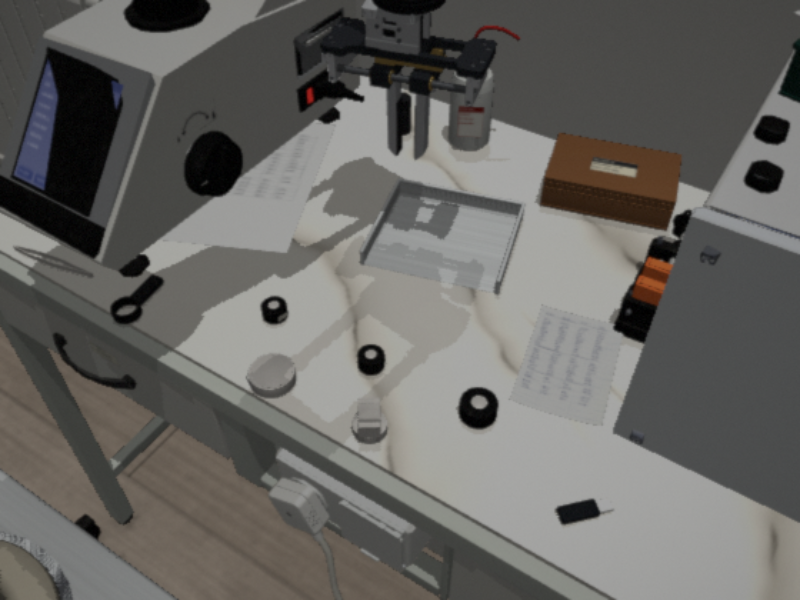

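```bash
python3 - <<'E'
from h import *
np.set_printoptions(precision=3,suppress=True)
k=vision.get_calibration("scene"); q=np.array(k["orientation"]); Rc=R.from_quat(q[[1,2,3,0]])
p=np.array(telemetry.current_ee_pos())
for off in (-.016,.016):
  X=p+[-off*np.sin(-.25)*-1*0+off*np.cos(-1.32),off*np.sin(-1.32),-.025]
  c=Rc.inv().apply(X-k["position"]); print("tip px (x1.43)",1.4286*np.array([k["fx"]*c[0]/c[2]+k["cx"],k["fy"]*c[1]/c[2]+k["cy"]]))
# go behind specimen again, step by step, slightly above then down with a guard
a=np.array([.4565,.008]); h0=np.arctan2(*(w(-.105,.05)-a)[::-1]); print("h0",h0)
r.move_to(*pose(a,h0,.06,.10)); print(telemetry.current_ee_pos(),telemetry.current_tool_rot())
print(r.move_l(pose(a,h0,.06)[0],vel=.12,guard=5),telemetry.current_ee_pos(),telemetry.current_t())
im=vision.snapshot("scene"); cv2.imwrite("pics/s2.png",cv2.resize(im[100:330,120:420,::-1],None,fx=2.6,fy=2.6,interpolation=cv2.INTER_CUBIC))
E
```

```text
tip px (x1.43) [395.171 166.249]
tip px (x1.43) [420.255 171.262]
h0 -0.641912943628153
[0.41  0.044 0.101] [ 0.001 -0.448  0.894 -0.001]
False [0.409 0.044 0.03 ] 15.6917
```

View pics/s2.png

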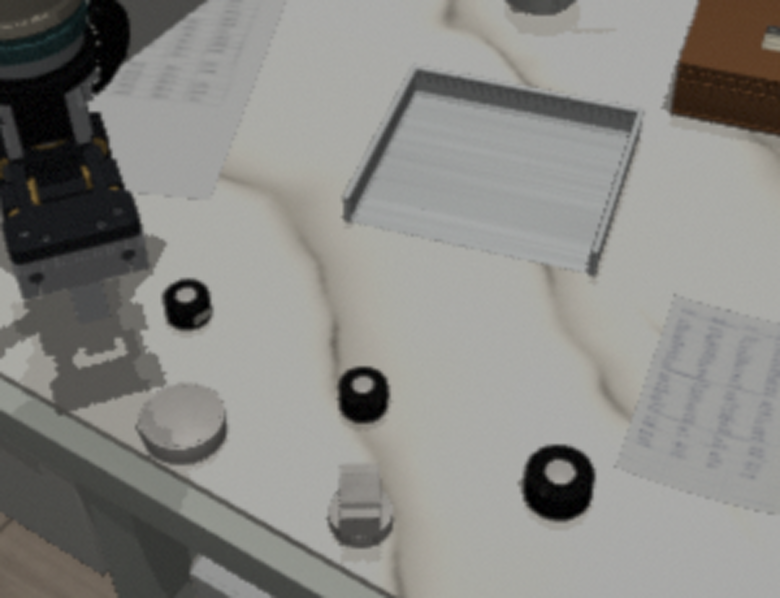

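The earlier picture put the fingertips about 10 px above where the 25 mm nose length predicts. They may be passing over the 18 mm disc, so I'll touch the bench gently with a guard to get the real fingertip height.

```bash
python3 - <<'E'
from h import *
p=np.array(telemetry.current_ee_pos()); p[2]=.004
print(r.move_l(p,vel=.03,guard=4),telemetry.current_ee_pos(),telemetry.current_wrist_force(),telemetry.current_t(),r.nose_length)
E
```

```text
False [0.40964411 0.04378453 0.0040579 ] [ 0.31964771  1.13862271 -0.11450131] 16.7583 0.025
```

```bash
python3 - <<'E'
from h import *
p=np.array(telemetry.current_ee_pos()); p[2]=-.022
print(r.move_l(p,vel=.02,guard=4),telemetry.current_ee_pos(),telemetry.current_wrist_force(),telemetry.current_t(),telemetry.current_opening())
E
```

```text
True [0.40977507 0.04377819 0.00193485] [-1.44747009 -0.50061745  3.89275744] 17.1667 0.019675966862247908
```

The fingertips touch the bench at TCP z≈2 mm, so they really stand only ~2–3 mm ahead of the TCP and passed over the disc. I'll set the push height from this measurement and redo the push from here.

```bash
sed -i 's/ZP=.030/ZP=.0085/; s/,\.13))/,.07))/; s/,\.13)\[0\]/,.07)[0]/' h.py; grep -n "\.07" h.py; python3 - <<'E'
from h import *
p=np.array(telemetry.current_ee_pos()); p[2]=.07; r.move_l(p,vel=.15)
push(np.array([.4565,.007]),.015,.020,.050,.030)
see("two")
print([(np.round(d["at"],3),round(d["score"],2)) for d in models.mark_of("specimen_a","top")])
E
```

```text
20:    r.move_to(*pose(disc,h0,d+.018,.07)); gripper_to(g,20)
28:    r.move_l(pose(F,YAW,d+.012,.07)[0],vel=.2)
force [ 0.1 -0.6  0.7]
t 25.375
[(array([ 0.456, -0.13 ,  0.003]), 0.7)]
```

View pics/two.png

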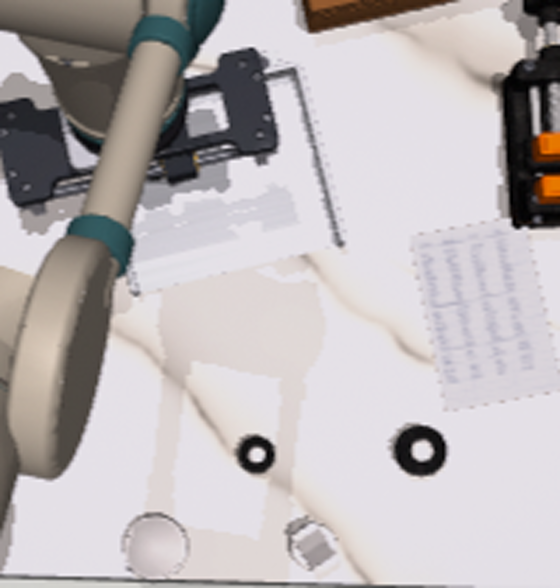

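The left specimen has left its place at (85,448) and is presumably under the gripper in the tray. The block (155,545) and anvil (312,543) haven't moved. I'll do the middle one next, checking from the scene camera.

```bash
python3 - <<'E'
from h import *
push(np.array([.4555,-.1305]),.015,.020,.002,-.010)
im=vision.snapshot("scene"); cv2.imwrite("pics/s3.png",cv2.resize(im[100:330,120:420,::-1],None,fx=2.6,fy=2.6,interpolation=cv2.INTER_CUBIC))
for n in ["specimen_a","specimen_big","steel_block","vee_anvil"]:
  print(n,[(np.round(d["at"],3),round(d["score"],2)) for d in models.mark_of(n,"scene")])
E
```

```text
force [0.3 0.3 0.1]
t 32.2083
specimen_a [(array([ 0.695, -0.036,  0.001]), 0.63), (array([ 0.668, -0.095,  0.002]), 0.55)]
specimen_big [(array([ 0.381, -0.053,  0.005]), 0.71)]
steel_block [(array([ 0.382, -0.054,  0.004]), 0.95)]
vee_anvil [(array([ 0.387, -0.179, -0.001]), 0.59)]
```

View pics/s3.png

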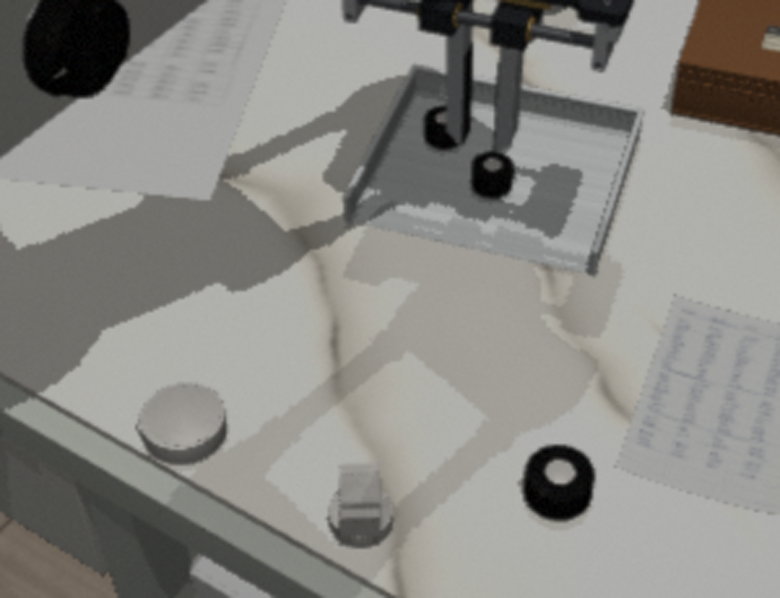

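Both small specimens stand upright in the tray at (440,128) and (492,175), at the targets I commanded. The big one is untouched at (558,482), so the network's "specimen_big" report at the steel block is false. Now the big one, then clear the view.

```bash
python3 - <<'E'
from h import *
push(np.array([.462,-.261]),.020,.026,-.048,.030)
r.move_l([.45,-.12,.2],vel=.2); r.movej([-.28,-.299,1.727,0,1.713,1.2])
see("end")
for n in ["catch_tray","specimen_a","specimen_big","steel_block","vee_anvil"]:
  print(n,[(np.round(d["at"],3),round(d["score"],2)) for d in models.mark_of(n,"top")])
c,s=np.cos(YAW),np.sin(YAW)
for n in ["specimen_a","specimen_big"]:
  for d in models.mark_of(n,"top"):
    v=np.array(d["at"][:2])-TR; print(n,"tray xy",np.round([c*v[0]+s*v[1],-s*v[0]+c*v[1]],3))
print(telemetry.current_t())
E
```

```text
force [-1.  -0.5  1.5]
t 40.6417
catch_tray [(array([ 0.679, -0.092, -0.001]), 0.91)]
specimen_a [(array([ 0.695, -0.042,  0.001]), 0.73), (array([ 0.669, -0.094,  0.005]), 0.73)]
specimen_big [(array([ 0.719, -0.131, -0.   ]), 0.75)]
steel_block [(array([ 0.377, -0.049,  0.001]), 0.87)]
vee_anvil [(array([ 0.383, -0.173,  0.003]), 0.61)]
specimen_a tray xy [0.03  0.046]
specimen_a tray xy [-0.007  0.002]
specimen_big tray xy [ 0.031 -0.046]
43.6083
```

View pics/end.png

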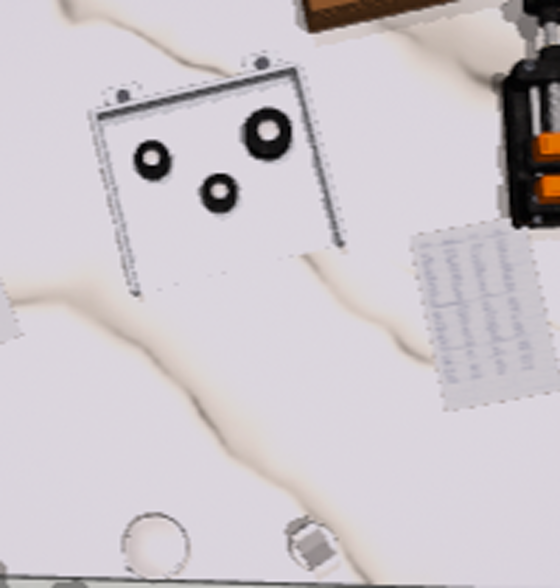

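All three lie flat in the tray at (152,160), (219,193) and (267,133). The block (155,545) and anvil (312,545) are where they were, and the arm is clear.

```bash
python3 -c "
from plant import r; print(r.sign_off())"
```

```text
the job is handed in; nothing more can be done
None
```

All three specimens are in the catch tray, pushed in with the slightly open fingers, and the job is handed in at about 44 s of the 61 s allowed.

- **Specimens:** the last picture shows all three upright. In tray coordinates (x, y) they are at about (30, 46), (-7, 2) and (31, -46) mm. The nearest edge to the front is at x of about -22 mm, well past the end of the lip at -50 mm.
- **Block and anvil:** both are where they started, within the vision noise. The arm is folded away and touching nothing.
- **Failed first pass:** my first sweep passed over the left specimen without touching it. The stated fingertip length (25 mm ahead of the TCP) didn't match the real one. A light guarded touch on the bench, at about 4 N, showed the tips only about 2–3 mm ahead, so I reset the push height and repeated the sweep.
- **Vision disagreement:** the network once reported the big specimen at the steel block. The picture showed that was false, and I ignored it.

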